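Prime the push-down dispenser in the sliding-door vanity case

ROBOT

A 6-joint arm with a two-finger parallel gripper is mounted at the origin on the work surface. World frame = base frame: x ahead of the robot, y to its left, z up, the work surface at z = 0. Lengths are in mm, angles in rad, forces in N, time in s.
With the tool pointing down it reaches from about 325 to 775 mm from the base axis. Payload 9.3 kg.
Tool frame: the origin (TCP) lies midway between the tips of the shut fingers; the grasp point (between the pads) lies 19 mm behind it; z points along the fingers, y is the line along which they close (so a half turn about z gives the same grasp; the last joint's range is limited). The gripper opens to 85 mm and grips with 20 to 120 N. Pads are 22 mm wide; open, the fingers measure 114 mm over their backs; the gripper's body (76 mm by 85 mm) begins 54 mm behind the grasp point. The pads swing forward as they close: fully open they stand 13 mm farther back than shut.
Start: joints at [1.1, 0.259, 0.021, 1.334, 0, 1.418], TCP at [171.864, 522.455, 231.279] pointing down, gripper open.
Joint ranges: [-3.04, 3.04], [-0.91, 1.82], [-1.04, 1.36], [-1.92, 1.95], [-1.52, 1.45], [-3.14, 3.14]. Speed limits (rad/s): [2.22, 2.22, 2.79, 3.14, 3.14, 3.14].

INTERFACE

Orientations are given as a unit quaternion [x, y, z, w].
In Python, from workcell import ctrl, vision, nets gives the robot as it stands. The module is installed in compiled form; this text tells all that it offers.
- The arm moves only by the tool apply_moves, never from a script. Its argument "series" is a list of rows, each a list of 6 numbers: the shift along the tool's x, y, z in cm, then the turn, a rotation vector about the tool's x, y, z in degrees. A call has 1 to 12 rows; each row shifts and turns the commanded pose from where the row before left it, along the tool's axes as they then stand; what a row does not reach is not made up. A row lasts 1/10 s, in which the tool goes at most 50 mm and 8.59 degrees, less where a joint would pass 70% of its speed; a pose out of reach is approached as far as the arm can. A call with a gripper value outside its range is refused whole. "fingers" is the finger opening in cm, from 0 to 8.54, set as the call begins (left out, the last holds). The fingers move at their own pace and stop on an object; the grip force is fixed at half the most. Time passes only in rows, so rows that do not move let the fingers close. It gives the time, the measured TCP pose, the force, the opening and the grip force at its end, in the units of the state.
- ctrl.sense(): the state, without advancing time (a new reading comes with each control period).
- vision.get_image(name): name is "scene" or "top" or "wrist"; returns a dict with "image" (400x640x3 uint8, red, green, blue), "fx", "fy", "cx", "cy" (pixels), "eye" and "attitude" of the camera in the world. Camera axes: x right, y up, looking along -z (the intrinsics and any distortion apply to the point x, -y, -z); pixel columns grow to the right and rows downward; lengths in mm; the calibration is good to about 2 mm. A picture is of the moment at which its call begins. There is no depth.
- ctrl.close_job(): hands the job in; it is judged then, once.
Trained networks look in a picture, given as the dict that the camera call returned (one of the last four; its "shot" number tells which), for a name from the list of things; names that differ only in an ending like _2 or _b are one class to them, and where a whole thing is asked for, a point or a joint stands for the part that bears it (a point fixed in the world has none). Each returns a list of dicts, best first, with "confidence" (0 to 1); they miss things now and then, are a little off and sometimes report something else, mostly with a low value. They report only what shows in the picture. A call takes as long as a camera call.
- nets.look_for(query, picture): "location" ([x, y, z] in mm, in world coordinates, good to about 4 mm: the middle of the surface that is visible of it).
- nets.silhouettes(query, picture): "pixels" (400x640 bool, what is visible of it).
- nets.place_of(query, picture): "location" ([x, y, z] in mm, in world coordinates, good to about 4 mm: a listed point, or the origin of a listed thing).
The state is a dict: "t": time; "qpos": joint angles; "qvel": joint speeds; "joint_torque": joint torques, N m; "eef_pos": TCP position; "eef_rot": TCP orientation; "ft_force": force on the tool from outside, world axes, zero at the start; "ft_torque": the same for the moment, N m; "grip_width": finger opening in mm; "grasp_force": force on a finger pad.
Only numpy, scipy, OpenCV 4.12 (cv2) and the standard library are available. Lean on these libraries where they do the work, as an engineer would, in place of code of your own. Each camera call takes 0.05 s, during which the arm holds its last target. There are 200 camera calls.

TASK

Slide the clear door on top of the pink vanity case fully open, push the pump head of the dispenser inside all the way down to its stop to prime it and let it spring back up, then slide the door fully shut again. Leave the other things where they are.

Things in the scene. Friction and masses are not known exactly. Their poses are not given: they have to be found in the camera images.
- case: Pink hard-shell vanity case, fixed; 170 mm (x) by 300 mm (y) by 125 mm high, z up; origin: centre of its underside. Its +y half is an open well (inside 160 mm in x, y 2.5 to 145 mm, floor 6 mm up) with the dispenser and a jar; its -y half is roofed. Rails 9 mm wide on both long top edges, up to 135 mm. A clear framed door slides on top along y: shut it covers the well, open it lies over the roof.
- door (a joint): Travel of the sliding door in m: 0 shut (door centre at y = +72.5 mm of the case), 0.145 fully open at its end stop (centre at y = -72.5 mm); it grows as the door moves along the case's -y. At the start it may be ajar by up to 30 mm. About 1.5 N of track friction; it stays where it is left.
- door_grip (a point): Grip point on the door's handle: a white plastic upright bar across the middle of the door, 80 mm long along the case's x, 14 mm thick along its y, from the pane (132 mm above the table) up to 169 mm. The point is on the bar's centre, 157 mm above the table; axes as the case's. Door 150 by 150 mm, pane 5 mm thick, frame top at 134 mm.
- dispenser: White plastic bottle of the push-down dispenser, fixed upright in the well, 60 mm in diameter, 80 mm high to its neck; origin at the centre of its underside, on the well floor. It has a flat steel pump head on a thin stem above it. It stands at either the near or the far side of the well, the jar at the other.
- pump (a joint): How far the pump head is pressed, in m: 0 up, 0.014 down at its stop. A spring pushes it back up; it takes about 2.5 N to start and 8 N at the stop. Beyond the stop it is rigid.
- pump_top (a point): Centre of the top face of the dispenser's flat round steel pump head, 50 mm in diameter, 10 mm thick; 112 mm above the table when up (13 mm below the case's rim), 98 mm when pressed to the stop. z up.
- jar: White plastic cream jar, loose in the well beside the dispenser, 60 mm in diameter, 60 mm high (its top 66 mm above the table), no pump; origin at its underside. Leave it.
- perfume: Amber glass perfume bottle with a dark cap, loose, 50 by 36 mm, 109 mm high, standing beyond the case's +y end; origin at its underside. Leave it.
- comb: Wooden comb, loose, 170 mm long along its y, 8 mm thick, lying on the robot's side of the case; origin at its underside. Leave it.
- clipper: Chrome nail clipper, loose, 75 mm long along its x, about 15 mm high, lying beyond the case; origin at its underside. Leave it.
- padlock: Red steel padlock, loose, about 90 mm long along its x, 22 mm thick, lying in a grey plastic tray with a raised clear lid (tray 140 by 110 mm, 25 mm high, lid up to about 115 mm) beyond the case's -y end; origin at its underside. Leave it.
- key: Brass key, loose, about 65 mm long along its x, 4 mm thick, in the same tray; origin at its underside. Leave it.
- mirror: Round wooden hand mirror, loose, 120 mm disc (centre 40 mm along its x) with handle towards -x, 220 mm long, 10 mm thick, lying beyond the case; origin at its underside. Leave it.

How it is judged:
By the outcome, as a careful person would: the job done as asked, in the order asked, and still so for the second after the job is handed in, with the robot touching nothing.
It also fails if it takes over 64 s, if anything falls off the work surface, if the arm or the gripper's body presses on something with over 40 N, if the wrist force passes 120 N, or if a joint passes its speed limit or range.

## Working session

There is one attempt and no reset: what is moved stays moved. The work goes in short steps, Python scripts to look and compute and a tool call to move; the robot and the scene stay as the last step left them, time stands still between calls to the robot, and variables do not carry over. Pictures are saved under pics/ and viewed, at most 10 in all, crops included, and the job is handed in when it is done.

Besides the shell and the picture viewer there is one more tool, called after "Call:" as name([rows], argument=value, ...), one row to a line, values as JSON. apply_moves: Moves the arm, as the interface text tells. Its arguments: {"type":"object","properties":{"series":{"type":"array"},"fingers":{"type":"number"}},"required":["series"]}

```bash
mkdir -p pics; python3 - <<'E'
from workcell import ctrl,vision,nets
import cv2
s=ctrl.sense();print(s['t'],s['eef_pos'],s['eef_rot'],s['grip_width'])
for c in ['scene','top']:
    p=vision.get_image(c);cv2.imwrite(f'pics/{c}0.png',p['image'][:,:,::-1])
    print(c,p['eye'],p['fx'])
    for n in ['case','door_grip','dispenser','pump_top','jar','perfume','comb']:
        print(n,[([round(float(v)) for v in r['location']],round(r['confidence'],2)) for r in nets.place_of(n,p)[:2]])
E
```

```text
0.0 [171.73501265 522.2031073  230.66963119] [ 1.58228556e-01  9.87402290e-01 -6.30507550e-04 -2.10941099e-04] 85.74186229577798
scene [ 881.77056154  566.29171502 1107.74955203] 476.02373244622953
case [([520, -7, 2], 0.69)]
door_grip [([522, 55, 158], 0.72)]
dispenser [([476, 80, 3], 0.57)]
pump_top []
jar [([557, 72, 4], 0.61)]
perfume [([542, 220, 0], 0.58), ([523, 52, 159], 0.38)]
comb [([382, 11, 0], 0.71)]
top [396.98195551  11.93401101 993.59157059] 364.98891229057614
case [([523, -6, 0], 0.59)]
door_grip [([519, 50, 161], 0.69)]
dispenser [([671, 86, -2], 0.69)]
pump_top []
jar []
perfume [([542, 222, 2], 0.87)]
comb [([389, 14, 1], 0.81)]
```

View pics/top0.png

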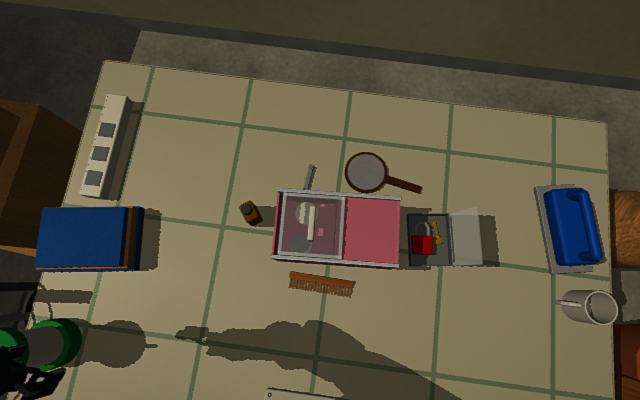

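View pics/scene0.png

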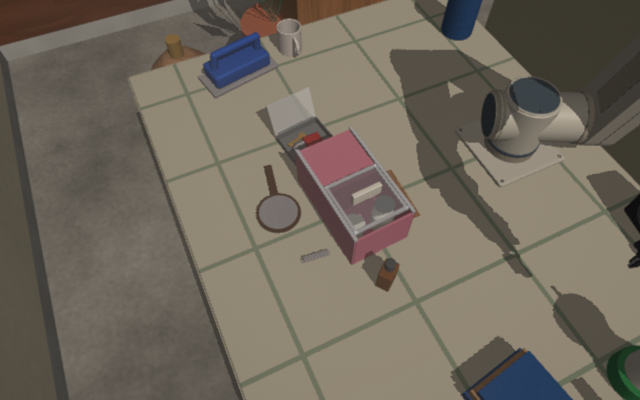

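```bash
cat > h.py <<'E'
from workcell import ctrl,vision,nets
import cv2,numpy as np
from scipy.spatial.transform import Rotation as R
def toplane(p,uv,z):
    "pixel -> world point at height z"
    K=np.array([[p['fx'],0,p['cx']],[0,p['fy'],p['cy']],[0,0,1]])
    d=np.asarray(p.get('distortion',np.zeros(5)),float)
    n=cv2.undistortPoints(np.float64(uv).reshape(-1,1,2),K,d).reshape(-1,2)
    A=np.asarray(p['attitude'],float)
    A=R.from_quat(A).as_matrix() if A.size==4 else A
    r=np.c_[n[:,0],-n[:,1],-np.ones(len(n))]@A.T
    e=np.asarray(p['eye']);return e+r*((z-e[2])/r[:,2])[:,None]
E
python3 - <<'E'
from h import *
p=vision.get_image('top');q=vision.get_image('scene')
print({k:v for k,v in p.items() if k!='image'})
for c,P in (('top',p),('scene',q)):
    for n,z in (('case',130),('door_grip',169)):
        m=nets.silhouettes(n,P)
        if not m: print(c,n,None);continue
        m=m[0]['pixels'].astype(np.uint8);
        b=cv2.boxPoints(cv2.minAreaRect(np.argwhere(m)[:,::-1].astype(np.float32)))
        print(c,n,m.sum(),b.round(1).tolist(),toplane(P,b,z)[:,:2].round().tolist())
a=cv2.resize(p['image'][175:285,260:420],None,fx=5,fy=5,interpolation=cv2.INTER_CUBIC);cv2.imwrite('pics/topc.png',a[:,:,::-1])
E
```

```text
{'fx': 364.98891229057614, 'fy': 364.98891229057614, 'cx': 322.37618207578134, 'cy': 201.50104389772616, 'eye': array([396.98195551,  11.93401101, 993.59157059]), 'attitude': array([ 0.07795032, -0.06975051, -0.65454472,  0.74875217]), 'shot': 3}
top case 9071 [[271.5, 260.3999938964844], [276.79998779296875, 187.3000030517578], [403.0, 196.39999389648438], [397.79998779296875, 269.3999938964844]] [[424.0, 133.0], [599.0, 149.0], [618.0, -158.0], [443.0, -161.0]]
top door_grip 3938 [[277.6000061035156, 255.1999969482422], [282.20001220703125, 191.6999969482422], [345.79998779296875, 196.3000030517578], [341.29998779296875, 259.70001220703125]] [[436.0, 116.0], [582.0, 129.0], [591.0, -19.0], [445.0, -26.0]]
scene case 9347 [[283.0, 158.1999969482422], [352.6000061035156, 114.19999694824219], [422.79998779296875, 225.10000610351562], [353.20001220703125, 269.1000061035156]] [[653.0, -142.0], [422.0, -200.0], [431.0, 178.0], [631.0, 208.0]]
scene door_grip 3270 [[323.20001220703125, 186.5], [380.0, 156.60000610351562], [407.3999938964844, 208.6999969482422], [350.6000061035156, 238.60000610351562]] [[608.0, 4.0], [443.0, -17.0], [458.0, 142.0], [612.0, 155.0]]
```

View pics/topc.png

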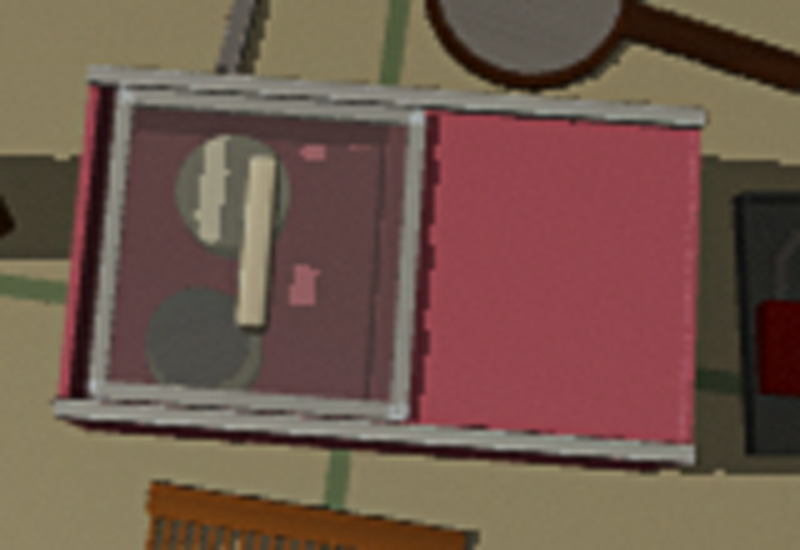

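The top crop shows the rails from (90,70)/(705,115) on the far side to (55,413)/(693,463) on the near side. The handle top is centred near (257,241). The grey steel pump head is on the near side at (203,340), and the white jar is on the far side. The door is slightly ajar.

```bash
python3 - <<'E'
from h import *
p=vision.get_image('top')
f=lambda l,z:toplane(p,np.array(l)/5+[260,175]-np.array([.4,.4]),z)[:,:2].round(1)
c=f([(90,68),(705,113),(55,413),(693,463)],135);print(c.tolist(),c.mean(0))
for a,b in((0,1),(2,3)): d=c[a]-c[b];print(np.hypot(*d),np.degrees(np.arctan2(-d[0],d[1])))
for a,b in((0,2),(1,3)): d=c[a]-c[b];print(np.hypot(*d),np.degrees(np.arctan2(d[1],d[0])))
h=f([(250,155),(277,155),(265,328),(237,326)],169);print('handle',h.tolist(),h.mean(0))
print('pump',f([(203,340)],112), 'jar',f([(233,195)],66))
d=f([(118,90),(424,113),(90,400),(408,417)],134);print('door',d.tolist(),d.mean(0))
s=ctrl.sense();print(R.from_quat(s['eef_rot']).as_matrix().round(3).tolist())
E
```

```text
[[596.4, 146.2], [614.0, -151.3], [430.7, 136.0], [447.5, -160.7]] [522.15  -7.45]
298.0201503254436 3.3856529594494393
297.1752513248706 3.2407898801946713
166.01364401759272 3.5225133008815463
166.76513424574094 3.231286533879116
handle [[557.6, 61.2], [559.2, 48.9], [479.5, 43.3], [478.7, 56.0]] [518.75  52.35]
pump [[475.5  74.3]] jar [[555.6  73.1]]
door [[587.6, 131.2], [596.1, -17.0], [438.8, 121.0], [450.9, -27.2]] [518.35  52.  ]
[[-0.95, 0.312, -0.0], [0.312, 0.95, -0.0], [0.0, -0.0, -1.0]]
```

Call:
apply_moves([
  [-2, -1.4, 0, 0, 0, 0],
  [-3.5, -2.5, 0, 0, 0, 0],
  [-3.5, -2.5, 0, 0, 0, 0],
  [-3.5, -2.5, 0, 0, 0, 0],
  [-3.5, -2.5, 0, 0, 0, 0],
  [-3.5, -2.5, 0, 0, 0, 0],
  [-3.5, -2.5, 0, 0, 0, 0],
  [-3.5, -2.5, 0, 0, 0, 0],
  [-3.5, -2.5, 0, 0, 0, 0],
  [-3.5, -2.5, 0, 0, 0, 0],
  [-3.5, -2.5, 0, 0, 0, 0],
  [-3.5, -2.5, 0, 0, 0, 0],
], fingers=6)

```text
t: 2.35
eef_pos: [467.1, 119.7, 231.5]
eef_rot: [0.158, 0.987, 0.0, 0.0]
ft_force: [1.3, 0.7, 0.3]
grip_width: 59.9
grasp_force: 0.0
```

Call:
apply_moves([
  [-3.5, -2.5, 0, 0, 0, 0],
  [-1.5, -1.5, 0, 0, 0, 0],
  [0, 0, 0, 0, 0, -5.5],
  [0, 0, 0, 0, 0, -5.5],
  [0, 0, 0, 0, 0, -5.5],
  [0, 0, 0, 0, 0, -5],
  [0, 0, 0, 0, 0, 0],
  [0, 0, 0, 0, 0, 0],
])

```text
t: 3.15
eef_pos: [501.3, 67.8, 231.3]
eef_rot: [-0.027, 1.0, 0.0, 0.0]
ft_force: [-0.3, 0.1, 0.6]
grip_width: 60.0
grasp_force: 0.0
```

```bash
cat >> h.py <<'E'
def delta(target):
    "shift in tool axes (cm) to a world TCP target, turn about tool z (deg) to line tool y up with case y"
    s=ctrl.sense();M=R.from_quat(s['eef_rot']).as_matrix()
    y=M[:,1];e=np.degrees(np.arctan2(y[0],y[1]))+YAW
    print('t',round(s['t'],2),'tcp',s['eef_pos'].round(1),'F',s['ft_force'].round(1),'w',round(s['grip_width'],1),'d cm',(M.T@(np.array(target)-s['eef_pos'])/10).round(2),'turn',round(-e,2),'tilt',M[:2,2].round(4))
YAW=3.3
E
python3 - <<'E'
from h import *
p=vision.get_image('wrist');cv2.imwrite('pics/w1.png',p['image'][:,:,::-1])
for c in ['wrist','scene','top']:
    P=vision.get_image(c)
    for n in ['door_grip','case']: print(c,n,[r['location'].round(1).tolist() if hasattr(r['location'],'round') else r['location'] for r in nets.place_of(n,P)[:1]])
delta([518.7,52.3,142])
E
```

```text
wrist door_grip [[514.0, 52.7, 162.2]]
wrist case [[521.0, -9.3, 0.5]]
scene door_grip [[521.4, 54.1, 159.6]]
scene case [[521.7, -7.3, -3.3]]
top door_grip [[520.8, 50.9, 159.1]]
top case [[525.6, -8.1, 0.6]]
t 3.65 tcp [501.3  67.8 231.3] F [ 0.1  0.4 -0.3] w 59.9 d cm [-1.65 -1.64  8.93] turn -0.02 tilt [0.0001 0.    ]
```

View pics/w1.png

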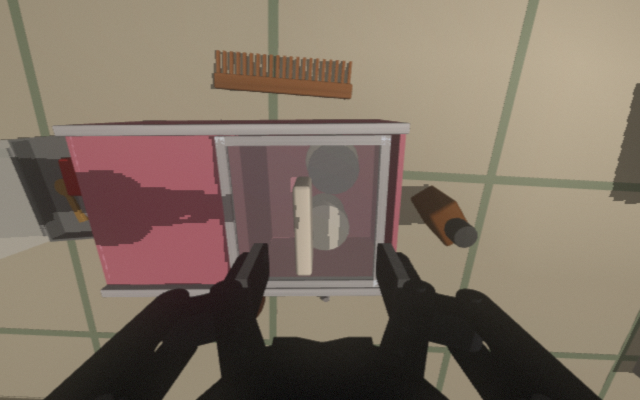

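The wrist view shows the handle at (303,226), upright and square to the fingers. The case edges are level, so the yaw is right.

Call:
apply_moves([
  [-0.8, -0.8, 0, 0, 0, 0],
  [-0.85, -0.8, 0, 0, 0, 0],
  [0, 0, 2, 0, 0, 0],
  [0, 0, 2, 0, 0, 0],
  [0, 0, 2, 0, 0, 0],
  [0, 0, 1.5, 0, 0, 0],
  [0, 0, 1.0, 0, 0, 0],
  [0, 0, 0.4, 0, 0, 0],
  [0, 0, 0, 0, 0, 0],
  [0, 0, 0, 0, 0, 0],
])

```text
t: 4.65
eef_pos: [519.2, 52.6, 142.9]
eef_rot: [-0.029, 1.0, -0.0, 0.0]
ft_force: [-0.3, 0.3, 0.9]
grip_width: 60.1
grasp_force: 0.0
```

Call:
apply_moves([
  [0, 0, 0, 0, 0, 0],
  [0, 0, 0, 0, 0, 0],
  [0, 0, 0, 0, 0, 0],
  [0, 0, 0, 0, 0, 0],
  [0, 0, 0, 0, 0, 0],
  [0, 0, 0, 0, 0, 0],
  [0, 0, 0, 0, 0, 0],
  [0, 0, 0, 0, 0, 0],
  [0, 0, 0, 0, 0, 0],
  [0, 0, 0, 0, 0, 0],
], fingers=0)

```text
t: 5.65
eef_pos: [518.8, 52.7, 142.8]
eef_rot: [-0.029, 1.0, -0.0, 0.0]
ft_force: [-1.0, -0.4, 6.3]
grip_width: 12.8
grasp_force: 58.9
```

Call:
apply_moves([
  [0, -0.4, 0, 0, 0, 0],
  [0, -0.8, 0, 0, 0, 0],
  [0, -1.2, 0, 0, 0, 0],
  [0, -1.2, 0, 0, 0, 0],
  [0, -1.2, 0, 0, 0, 0],
  [0, -1.2, 0, 0, 0, 0],
  [0, -1.2, 0, 0, 0, 0],
  [0, -1.2, 0, 0, 0, 0],
  [0, -1.2, 0, 0, 0, 0],
  [0, -1.2, 0, 0, 0, 0],
  [0, -0.8, 0, 0, 0, 0],
  [0, 0, 0, 0, 0, 0],
])

```text
t: 6.85
eef_pos: [526.0, -64.5, 142.8]
eef_rot: [-0.028, 1.0, -0.0, 0.001]
ft_force: [1.1, -2.1, 5.6]
grip_width: 13.0
grasp_force: 59.0
```

```bash
python3 - <<'E'
from h import *
delta([527,-80,142])
for c in ['top','scene']:
    P=vision.get_image(c)
    for n in ['door_grip','dispenser','pump_top']: print(c,n,[r['location'].round(1).tolist() for r in nets.place_of(n,P)[:1]])
E
```

```text
t 6.85 tcp [526.  -64.5 142.8] F [ 1.1 -2.1  5.6] w 13.0 d cm [-0.01 -1.56  0.08] turn -0.06 tilt [ 0.0015 -0.0009]
top door_grip []Traceback (most recent call last):
  File "<stdin>", line 5, in <module>
AttributeError: 'list' object has no attribute 'round'. Did you mean: 'count'?
```

Call:
apply_moves([
  [0, -0.4, 0, 0, 0, 0],
  [0, -0.4, 0, 0, 0, 0],
  [0, -0.3, 0, 0, 0, 0],
  [0, -0.2, 0, 0, 0, 0],
  [0, 0, 0, 0, 0, 0],
])

```text
t: 7.5
eef_pos: [526.8, -76.5, 142.8]
eef_rot: [-0.029, 1.0, -0.0, 0.001]
ft_force: [2.2, -0.5, 6.0]
grip_width: 13.2
grasp_force: 59.1
```

Call:
apply_moves([
  [0, -0.1, 0, 0, 0, 0],
  [0, -0.1, 0, 0, 0, 0],
  [0, 0, 0, 0, 0, 0],
])

```text
t: 7.8
eef_pos: [526.9, -78.3, 142.8]
eef_rot: [-0.029, 1.0, -0.0, 0.001]
ft_force: [1.6, 1.0, 6.0]
grip_width: 13.1
grasp_force: 59.1
```

Call:
apply_moves([
  [0, -0.1, 0, 0, 0, 0],
  [0, -0.1, 0, 0, 0, 0],
  [0, 0, 0, 0, 0, 0],
])

```text
t: 8.1
eef_pos: [526.9, -79.7, 142.8]
eef_rot: [-0.029, 1.0, 0.0, 0.001]
ft_force: [1.9, 3.4, 5.6]
grip_width: 12.9
grasp_force: 59.2
```

Call:
apply_moves([
  [0, -0.1, 0, 0, 0, 0],
  [0, -0.1, 0, 0, 0, 0],
  [0, 0, 0, 0, 0, 0],
])

```text
t: 8.4
eef_pos: [526.9, -79.8, 142.8]
eef_rot: [-0.03, 1.0, 0.002, 0.001]
ft_force: [2.5, 14.8, 7.3]
grip_width: 13.3
grasp_force: 59.6
```

Call:
apply_moves([
  [0, -0.1, 0, 0, 0, 0],
  [0, -0.1, 0, 0, 0, 0],
  [0, 0, 0, 0, 0, 0],
])

```text
t: 8.7
eef_pos: [526.9, -79.9, 142.7]
eef_rot: [-0.03, 1.0, 0.004, 0.001]
ft_force: [2.9, 25.2, 9.7]
grip_width: 12.9
grasp_force: 60.0
```

The door is on its end stop. Next I ease the load off, release and rise.

Call:
apply_moves([
  [0, 0.2, 0, 0, 0, 0],
  [0, 0.15, 0, 0, 0, 0],
  [0, 0, 0, 0, 0, 0],
])

```text
t: 9.0
eef_pos: [526.9, -79.8, 142.8]
eef_rot: [-0.029, 1.0, 0.001, 0.001]
ft_force: [1.7, 5.4, 6.3]
grip_width: 13.2
grasp_force: 59.9
```

Call:
apply_moves([
  [0, 0, 0, 0, 0, 0],
  [0, 0, 0, 0, 0, 0],
  [0, 0, 0, 0, 0, 0],
  [0, 0, 0, 0, 0, 0],
  [0, 0, -0.5, 0, 0, 0],
  [0, 0, -1.5, 0, 0, 0],
  [0, 0, -2.5, 0, 0, 0],
  [0, 0, -2.5, 0, 0, 0],
  [0, 0, -1, 0, 0, 0],
  [0, 0, 0, 0, 0, 0],
], fingers=5)

```text
t: 10.0
eef_pos: [526.9, -80.8, 223.5]
eef_rot: [-0.029, 1.0, -0.0, 0.001]
ft_force: [-0.4, 0.1, 0.6]
grip_width: 50.5
grasp_force: 0.0
```

```bash
python3 - <<'E'
from h import *
for c in ['top','scene','wrist']:
    P=vision.get_image(c)
    for n in ['door_grip','dispenser','pump_top','jar']: print(c,n,[(np.round(r['location'],1).tolist(),round(r['confidence'],2)) for r in nets.place_of(n,P)[:1]])
    if c=='top':
        a=cv2.resize(P['image'][175:285,260:420],None,fx=5,fy=5,interpolation=cv2.INTER_CUBIC);cv2.imwrite('pics/topc2.png',a[:,:,::-1])
    if c!='wrist':
        m=nets.silhouettes('pump_top',P)
        if m:
            v=np.argwhere(m[0]['pixels'])[:,::-1];print(len(v),v.mean(0),toplane(P,v.mean(0),112))
delta([475.5,74.3,135])
E
```

```text
top door_grip []
top dispenser [([474.9, 75.6, 7.0], 0.92)]
top pump_top [([478.1, 75.1, 112.2], 0.89)]
top jar [([556.4, 77.3, 1.2], 0.84)]
264 [299.37878788 242.40909091] [[475.71463899  76.35105746 112.        ]]
scene door_grip [([531.4, -80.4, 160.8], 0.82)]
scene dispenser [([476.4, 74.4, 1.9], 0.6)]
scene pump_top []
scene jar [([557.1, 72.5, 4.7], 0.76)]
293 [384.30375427 203.75426621] [[476.97527402  79.37468451 112.        ]]
wrist door_grip [([525.9, -81.7, 160.0], 0.57)]
wrist dispenser [([478.0, 75.7, 8.4], 0.8)]
wrist pump_top [([522.5, -6.6, -2.6], 0.67)]
wrist jar []
t 10.85 tcp [526.3 -80.5 222.3] F [ 0.5 -0.2  0.5] w 49.8 d cm [ 4.19 15.75  8.73] turn -0.01 tilt [0. 0.]
```

View pics/topc2.png

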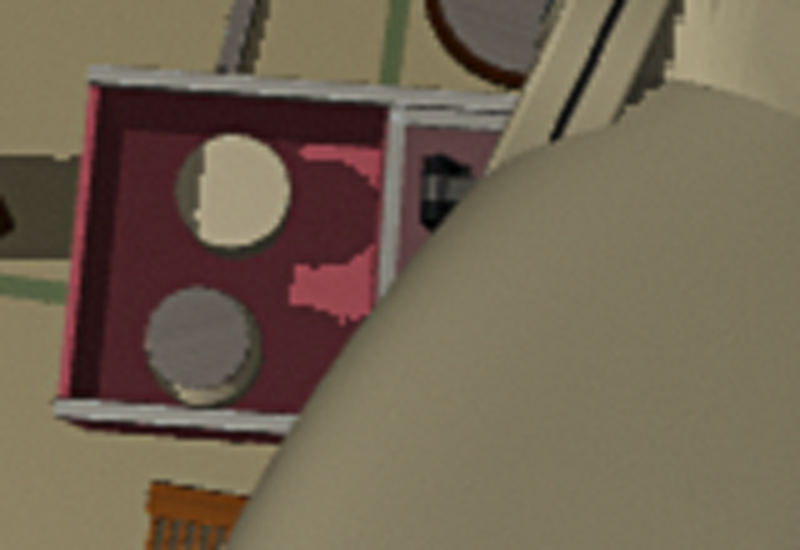

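The door lies over the roof. The steel pump head shows at crop pixel (198,338), which is about (476, 75.5) in the world, and the way to it is clear.

Call:
apply_moves([
  [0.2, 0.8, 0, 0, 0, 0],
  [0.5, 2, 0, 0, 0, 0],
  [0.7, 2.5, 0, 0, 0, 0],
  [0.7, 2.5, 0, 0, 0, 0],
  [0.7, 2.5, 0, 0, 0, 0],
  [0.7, 2.5, 0, 0, 0, 0],
  [0.5, 2, 0, 0, 0, 0],
  [0.2, 1.05, 0, 0, 0, 0],
  [0, 0, 2, 0, 0, 0],
  [0, 0, 3, 0, 0, 0],
  [0, 0, 2.5, 0, 0, 0],
  [0, 0, 1.2, 0, 0, 0],
], fingers=0)

```text
t: 12.05
eef_pos: [474.3, 75.3, 133.3]
eef_rot: [-0.029, 1.0, 0.0, -0.001]
ft_force: [-0.0, 0.9, 1.0]
grip_width: 0.1
grasp_force: 0.0
```

Call:
apply_moves([
  [0, 0, 1, 0, 0, 0],
  [0, 0, 0.5, 0, 0, 0],
  [0, 0, 0, 0, 0, 0],
  [0, 0, 0, 0, 0, 0],
])

```text
t: 12.45
eef_pos: [475.7, 75.2, 120.8]
eef_rot: [-0.029, 1.0, -0.0, 0.0]
ft_force: [0.3, 0.4, -0.3]
grip_width: -0.1
grasp_force: 0.0
```

Call:
apply_moves([
  [0, 0, 0.4, 0, 0, 0],
  [0, 0, 0.4, 0, 0, 0],
  [0, 0, 0.3, 0, 0, 0],
  [0, 0, 0.3, 0, 0, 0],
  [0, 0, 0.3, 0, 0, 0],
  [0, 0, 0.3, 0, 0, 0],
  [0, 0, 0, 0, 0, 0],
])

```text
t: 13.15
eef_pos: [475.6, 75.3, 100.3]
eef_rot: [-0.029, 1.0, -0.0, 0.0]
ft_force: [-0.3, -0.2, 7.3]
grip_width: -0.1
grasp_force: 3.4
```

Call:
apply_moves([
  [0, 0, 0.1, 0, 0, 0],
  [0, 0, 0.1, 0, 0, 0],
  [0, 0, 0.1, 0, 0, 0],
  [0, 0, 0, 0, 0, 0],
])

```text
t: 13.55
eef_pos: [475.6, 75.3, 98.0]
eef_rot: [-0.029, 1.0, -0.0, 0.001]
ft_force: [-1.9, 0.0, 10.7]
grip_width: -0.0
grasp_force: 5.6
```

Call:
apply_moves([
  [0, 0, 0.1, 0, 0, 0],
  [0, 0, 0.1, 0, 0, 0],
  [0, 0, 0, 0, 0, 0],
])

```text
t: 13.85
eef_pos: [475.8, 75.3, 97.7]
eef_rot: [-0.029, 1.0, -0.0, 0.002]
ft_force: [-8.8, -0.1, 32.4]
grip_width: 0.2
grasp_force: 15.9
```

The pump is on its rigid stop: 32 N at 97.7 mm. Next I raise the tool and go back to the handle.

Call:
apply_moves([
  [0, 0, -0.5, 0, 0, 0],
  [0, 0, -0.6, 0, 0, 0],
  [0, 0, -0.8, 0, 0, 0],
  [0, 0, -1.2, 0, 0, 0],
  [0, 0, -2, 0, 0, 0],
  [0, 0, -2.5, 0, 0, 0],
  [0, 0, -2.5, 0, 0, 0],
  [0, 0, -2, 0, 0, 0],
  [0, 0, -0.6, 0, 0, 0],
  [0, 0, 0, 0, 0, 0],
])

```text
t: 14.85
eef_pos: [475.4, 75.3, 222.4]
eef_rot: [-0.029, 1.0, -0.0, 0.0]
ft_force: [0.7, 1.0, -0.6]
grip_width: -0.3
grasp_force: 0.0
```

Call:
apply_moves([
  [-0.2, -0.8, 0, 0, 0, 0],
  [-0.5, -2, 0, 0, 0, 0],
  [-0.7, -2.5, 0, 0, 0, 0],
  [-0.7, -2.5, 0, 0, 0, 0],
  [-0.7, -2.5, 0, 0, 0, 0],
  [-0.7, -2.5, 0, 0, 0, 0],
  [-0.5, -2, 0, 0, 0, 0],
  [-0.2, -0.8, 0, 0, 0, 0],
  [0, 0, 0, 0, 0, 0],
  [0, 0, 0, 0, 0, 0],
], fingers=6)

```text
t: 15.85
eef_pos: [525.7, -77.6, 221.7]
eef_rot: [-0.029, 1.0, 0.0, -0.001]
ft_force: [0.1, -0.1, 0.2]
grip_width: 60.1
grasp_force: 0.0
```

```bash
python3 - <<'E'
from h import *
P=vision.get_image('top')
print([(np.round(r['location'],1).tolist(),round(r['confidence'],2)) for r in nets.place_of('pump_top',P)[:1]])
m=nets.silhouettes('pump_top',P); v=np.argwhere(m[0]['pixels'])[:,::-1];print(len(v),v.mean(0))
P=vision.get_image('scene')
print([(np.round(r['location'],1).tolist(),round(r['confidence'],2)) for r in nets.place_of('door_grip',P)[:1]])
delta([526.9,-80,142.5])
E
```

```text
[([476.9, 78.6, 113.5], 0.76)]
283 [299.27915194 242.12367491]
[([528.6, -79.5, 159.8], 0.68)]
t 16.1 tcp [526.1 -77.4 222.5] F [-0.8  0.3 -0.4] w 60.3 d cm [-0.07 -0.27  8.  ] turn 0.05 tilt [ 0.0003 -0.0001]
```

Call:
apply_moves([
  [-0.1, -0.25, 0, 0, 0, 0],
  [0, 0, 2, 0, 0, 0],
  [0, 0, 2, 0, 0, 0],
  [0, 0, 2, 0, 0, 0],
  [0, 0, 1.5, 0, 0, 0],
  [0, 0, 0.45, 0, 0, 0],
  [0, 0, 0, 0, 0, 0],
])

```text
t: 16.8
eef_pos: [527.2, -80.4, 142.5]
eef_rot: [-0.029, 1.0, 0.0, -0.0]
ft_force: [-0.0, -0.9, 0.9]
grip_width: 60.0
grasp_force: 0.0
```

Call:
apply_moves([
  [0, 0, 0, 0, 0, 0],
  [0, 0, 0, 0, 0, 0],
  [0, 0, 0, 0, 0, 0],
  [0, 0, 0, 0, 0, 0],
  [0, 0, 0, 0, 0, 0],
  [0, 0, 0, 0, 0, 0],
  [0, 0, 0, 0, 0, 0],
  [0, 0, 0, 0, 0, 0],
  [0, 0, 0, 0, 0, 0],
  [0, 0, 0, 0, 0, 0],
], fingers=0)

```text
t: 17.8
eef_pos: [527.6, -79.7, 143.6]
eef_rot: [-0.029, 1.0, 0.001, 0.001]
ft_force: [-0.2, 5.2, 5.4]
grip_width: 13.0
grasp_force: 59.2
```

Call:
apply_moves([
  [0, 0.4, 0, 0, 0, 0],
  [0, 0.8, 0, 0, 0, 0],
  [0, 1.3, 0, 0, 0, 0],
  [0, 1.5, 0, 0, 0, 0],
  [0, 1.5, 0, 0, 0, 0],
  [0, 1.5, 0, 0, 0, 0],
  [0, 1.5, 0, 0, 0, 0],
  [0, 1.5, 0, 0, 0, 0],
  [0, 1.5, 0, 0, 0, 0],
  [0, 1.2, 0, 0, 0, 0],
  [0, 0.8, 0, 0, 0, 0],
  [0, 0.3, 0, 0, 0, 0],
])

```text
t: 19.0
eef_pos: [519.2, 57.8, 143.6]
eef_rot: [-0.029, 1.0, -0.0, 0.0]
ft_force: [-3.8, -2.7, 8.4]
grip_width: 13.0
grasp_force: 59.7
```

Shut should be at y ≈ 65.

Call:
apply_moves([
  [0, 0.2, 0, 0, 0, 0],
  [0, 0.2, 0, 0, 0, 0],
  [0, 0.1, 0, 0, 0, 0],
  [0, 0.1, 0, 0, 0, 0],
  [0, 0, 0, 0, 0, 0],
])

```text
t: 19.5
eef_pos: [518.8, 63.3, 143.6]
eef_rot: [-0.029, 1.0, -0.0, 0.0]
ft_force: [-3.7, -1.4, 8.9]
grip_width: 13.1
grasp_force: 59.7
```

Call:
apply_moves([
  [0, 0.1, 0, 0, 0, 0],
  [0, 0.1, 0, 0, 0, 0],
  [0, 0, 0, 0, 0, 0],
])

```text
t: 19.8
eef_pos: [518.7, 65.1, 143.6]
eef_rot: [-0.029, 1.0, -0.001, 0.0]
ft_force: [-3.1, -2.0, 7.9]
grip_width: 12.8
grasp_force: 59.8
```

Call:
apply_moves([
  [0, 0.1, 0, 0, 0, 0],
  [0, 0.1, 0, 0, 0, 0],
  [0, 0, 0, 0, 0, 0],
])

```text
t: 20.1
eef_pos: [518.7, 65.1, 143.6]
eef_rot: [-0.028, 1.0, -0.003, 0.0]
ft_force: [-4.5, -13.2, 7.8]
grip_width: 13.0
grasp_force: 59.9
```

Call:
apply_moves([
  [0, -0.15, 0, 0, 0, 0],
  [0, 0, 0, 0, 0, 0],
])

```text
t: 20.3
eef_pos: [518.7, 65.1, 143.6]
eef_rot: [-0.028, 1.0, -0.001, 0.0]
ft_force: [-3.2, -4.3, 7.6]
grip_width: 13.0
grasp_force: 60.0
```

Call:
apply_moves([
  [0, 0, 0, 0, 0, 0],
  [0, 0, 0, 0, 0, 0],
  [0, 0, 0, 0, 0, 0],
  [0, 0, 0, 0, 0, 0],
  [0, 0, -0.5, 0, 0, 0],
  [0, 0, -1.5, 0, 0, 0],
  [0, 0, -2.5, 0, 0, 0],
  [0, 0, -2.5, 0, 0, 0],
  [0, 0, -2.5, 0, 0, 0],
  [0, 0, -2, 0, 0, 0],
  [0, 0, -1, 0, 0, 0],
  [0, 0, 0, 0, 0, 0],
], fingers=5)

```text
t: 21.5
eef_pos: [519.4, 65.8, 268.9]
eef_rot: [-0.029, 1.0, -0.0, 0.001]
ft_force: [0.3, 0.0, 0.4]
grip_width: 50.1
grasp_force: 0.0
```

```bash
python3 - <<'E'
from h import *
P=vision.get_image('scene')
print([(np.round(r['location'],1).tolist(),round(r['confidence'],2)) for r in nets.place_of('door_grip',P)[:1]])
a=cv2.resize(P['image'][120:300,240:460],None,fx=3,fy=3,interpolation=cv2.INTER_CUBIC);cv2.imwrite('pics/end.png',a[:,:,::-1])
delta([518.7,65.1,142])
E
```

```text
[([519.5, 66.0, 162.2], 0.62)]
t 21.6 tcp [518.7  65.8 267. ] F [-0.2  0.1 -0.4] w 50.1 d cm [-0.   -0.07 12.5 ] turn -0.01 tilt [-0.0009  0.    ]
```

View pics/end.png

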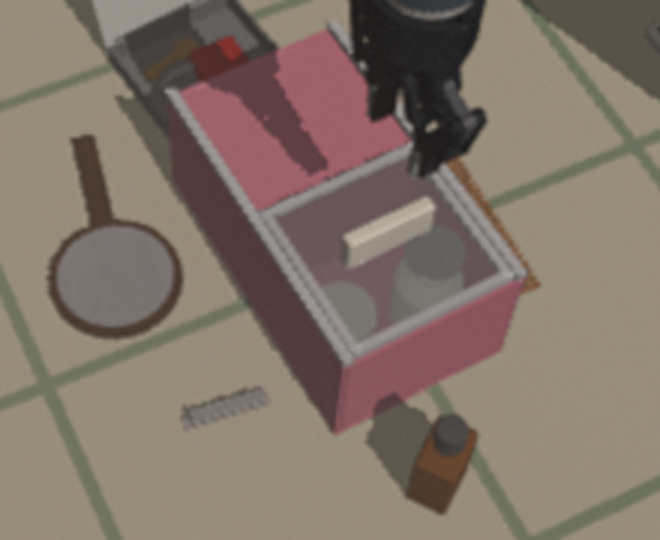

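The door is flush with the case's +y end (edge at about (435,320) in the crop). The pump head is up at (435,252), the gripper is clear, and the other things are where they were.

```bash
python3 -c "
from workcell import ctrl
print(ctrl.close_job())"
```

```text
the job is handed in; nothing more can be done
None
```

I slid the door open to its stop, pressed the pump to its stop and saw it back up, then shut the door against its stop; the job was handed in at about 22 s with the robot clear and nothing else touched.

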